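# Snap the tube rotor onto the mini centrifuge and shut the lid

## Task

Get the mini centrifuge ready to spin the micro tubes: lift the round eight-hole rotor by its knob, fit it over the spindle in the bowl and push it gently down until it clicks fully home, then shut the clear lid. Leave the bar-shaped strip rotor, the micro-tube rack and the timer where they are.

Things in the scene. Friction and masses are not known exactly. Their poses are not given: they have to be found in the camera images.
- centrifuge: mini centrifuge, fixed to the bench: a round white housing 166 mm across and 72 mm high with an open bowl (120 mm across, floor 38 mm above the bench) and a low console with a dark display on its front. Origin on the spindle's axis at bench height; x points from the console to the hinge at the back, z up
- spindle_seat (a point): the shoulder at the foot of the spindle, on its axis, 45 mm above the bench: the rotor's underside rests here when home. Three sprung steel balls 10 mm above the shoulder stand out 3.3 mm from the rod: a rotor merely set down stops on them about 14 mm too high. Some 10 to 16 N straight down takes it past them; it snaps home over the last 4 mm and is then held
- spindle_tip (a point): top end of the spindle, on its axis, 85 mm above the bench. The spindle is an upright steel rod 20 mm thick that stands 40 mm above its shoulder; its last 8 mm taper to 8 mm across
- lid (a joint): the hinged lid, rad: 0 shut, 1.83 fully open, leaning back past upright (as at the start). Hinge line 88 mm behind the spindle's axis (centrifuge +x), 72 mm above the bench, along the centrifuge's y. It swings freely: tipped toward the console past about 1.2 rad it sinks shut by itself in about 2 s. It cannot shut over a rotor that is not home
- lid_tab (a point): middle of the lift tab on the lid's free edge, 177 mm from the hinge line: 40 mm wide, 6 mm thick, 24 mm out from the grey rim of the clear dome (152 mm across, 44 mm high). Lid open, the tab points up, about 138 mm behind the spindle's axis and 242 mm above the bench, its end 12 mm higher, and the dome bulges away from the robot
- tube_rotor: the round grey rotor, loose: a disc 96 mm across and 31 mm high with a ring of eight dark tube holes, and on its centre a ribbed round knob 34 mm thick from 31 to 62 mm above its underside, to hold it by. Origin at the centre of the underside, z up through the knob. A round bore 22 mm wide and 43 mm deep opens at the origin. 130 to 250 g
- strip_rotor: the other grey rotor, loose, not to be used: a bar-shaped carrier 96 x 68 mm with two straight rows of small holes and the same hub and knob. Origin at the centre of its underside
- mini_rack: teal micro-tube rack, 52 x 124 x 38 mm, loose, to be left alone. Origin at the centre of its underside
- timer: green bench timer, 66 x 92 x 28 mm, loose, to be left alone. Origin at the centre of its underside

How it is judged:
By the outcome, as a careful person would: the job done as asked, in the order asked, and still so for the second after the job is handed in, with the robot touching nothing.
It also fails if it takes over 58 s, if anything falls off the work surface, if the arm or the gripper's body presses on something with over 40 N, if the wrist force passes 120 N, or if a joint passes its speed limit or range.

## Robot

A 6-joint arm with a two-finger parallel gripper is mounted at the origin on a cart in front of the work surface, level with it; the furniture and walls round the work are solid. World frame = base frame: x ahead of the robot, y to its left, z up, the work surface at z = 0. Lengths are in m, angles in rad, forces in N, time in s.
With the tool pointing down it reaches from about 0.325 to 0.9 m from the base axis. Payload 3.5 kg.
Tool frame: the origin (TCP) lies at the very end of the fingers, on their centre line; the grasp point (between the pads) lies 19 mm behind it (bot.grip_depth is the distance from the TCP to the grasp point, in m); z points along the fingers, y is the line along which they close (so a half turn about z gives the same grasp; the last joint's range is limited). The gripper opens to 85 mm and grips with 20 to 120 N. Pads are 22 mm wide; open, the fingers measure 114 mm over their backs; the gripper's body (76 mm by 85 mm) begins 54 mm behind the grasp point. The pads swing forward as they close: fully open they stand 13 mm farther back than shut.
Start: joints at [1.17, 0.276, -0.026, 1.268, 0, 1.467], TCP at [0.183, 0.597, 0.231] pointing down, gripper open.
Joint ranges: [-3.12, 3.12], [-0.85, 1.88], [-1.08, 1.24], [-1.95, 2.15], [-1.57, 1.53], [-3.14, 3.14]. Speed limits (rad/s): [2.57, 2.57, 3.14, 3.14, 3.14, 3.14].

## Interface

Orientations are given as a unit quaternion [x, y, z, w].
In Python, from cell import bot, vision gives the robot as it stands. The module is installed in compiled form; this text tells all that it offers.
- The arm moves only by the shell command python3 -m jog 'ROWS' [FORCE]. ROWS is JSON, one flat list of numbers, 5 for each row, row after row: the finger opening in mm, from 0 to 85.4, then the shift along the tool's x, y, z in mm, then the turn about the tool's z in degrees. In form: [hand, tx, ty, tz, roll, hand, tx, ty, tz, roll, ...]. A call has exactly 8 rows; each row shifts and turns the commanded pose from where the row before left it, along the tool's axes as they then stand; what a row does not reach is not made up. A row lasts 1/8 s, in which the tool goes at most 62.5 mm and 10.7 degrees, less where a joint would pass 70% of its speed; a pose out of reach is approached as far as the arm can. A call is refused whole if a number of a shift passes 62.5 or a number of a turn 10.7, either way. A call with a gripper value outside its range is refused whole. The fingers move at their own pace and stop on an object; FORCE is the grip in N (left out, the last holds). Time passes only in rows, so rows that do not move let the fingers close, or fill a call up. It gives the time, the measured TCP pose, the force, the opening and the grip force at its end, in the units of the state.
- bot.observe(): the state, without advancing time (a new reading comes with each control period).
- vision.capture(name): name is "scene" or "top" or "wrist"; returns (picture, depth): 384x512x3 uint8, red, green, blue; 384x512 float32, m along the optical axis (not along the pixel's ray), 0 where there is no reading.
- vision.camera_params(name): a dict with "camera_matrix" (3x3 intrinsics, pixels), "dist" ([k1, k2, p1, p2, k3] as OpenCV has them; the pictures are not rectified), "eye" and "rotation" of the camera in the world. Camera axes: x right, y down, z forward; pixel columns grow to the right and rows downward; lengths in m; the calibration is good to about 2 mm. A picture is of the moment at which its call begins: read the wrist's pose just before it. camera_params takes no time and is no camera call; for the wrist camera it gives the pose at the moment of the call.
- bot.finish_job(): hands the job in; it is judged then, once.
The state is a dict: "time": time; "joint_pos": joint angles; "dq": joint speeds; "effort": joint torques, N m; "position": TCP position; "eef_rot": TCP orientation; "ft_force": force on the tool from outside, world axes, zero at the start; "torque": the same for the moment, N m; "width": opening from 0.0 (shut) to 1.0 (fully open); "grip_force": force on a finger pad.
Only numpy, scipy, OpenCV 4.12 (cv2) and the standard library are available. Lean on these libraries where they do the work, as an engineer would, in place of code of your own. Each camera call takes 0.05 s, during which the arm holds its last target. There are 200 camera calls.

## Working session

There is one attempt and no reset: what is moved stays moved. The work goes in short steps, Python scripts to look and compute and a shell command to move; the robot and the scene stay as the last step left them, time stands still between calls to the robot, and variables do not carry over. Pictures are saved under pics/ and viewed, at most 10 in all, crops included, and the job is handed in when it is done.

```bash
mkdir -p pics
python3 - <<'E'
from cell import bot, vision
import cv2,numpy as np
for n in("scene","top"):
    p,d=vision.capture(n); cv2.imwrite(f"pics/{n}0.png",p[:,:,::-1]); np.savez(f"{n}0.npz",p=p,d=d)
    c=vision.camera_params(n); print(n,c)
s=bot.observe();print(s["time"],s["position"],s["eef_rot"],s["width"],bot.grip_depth)
E
```

```text
scene {'camera_matrix': array([[360.12379978,   0.        , 259.76537637],
       [  0.        , 360.12379978, 192.91429992],
       [  0.        ,   0.        ,   1.        ]]), 'dist': array([-0.10995373,  0.        ,  0.        ,  0.        ,  0.        ]), 'eye': array([ 0.1604917 , -0.48745219,  0.62018171]), 'rotation': array([ 0.85284992, -0.29122086,  0.15096929, -0.40625816])}
top {'camera_matrix': array([[421.14155522,   0.        , 258.45325699],
       [  0.        , 421.14155522, 194.5482092 ],
       [  0.        ,   0.        ,   1.        ]]), 'dist': array([-0.02503107,  0.        ,  0.        ,  0.        ,  0.        ]), 'eye': array([0.48425869, 0.02847325, 1.1413385 ]), 'rotation': array([ 0.71132838, -0.70157956,  0.03105994, -0.02886774])}
0.1 [0.18310256 0.5968318  0.23024103] [ 1.48344460e-01  9.88935211e-01 -1.00129338e-03 -2.57537444e-04] 0.9985811126438792 0.0187
```

View pics/top0.png

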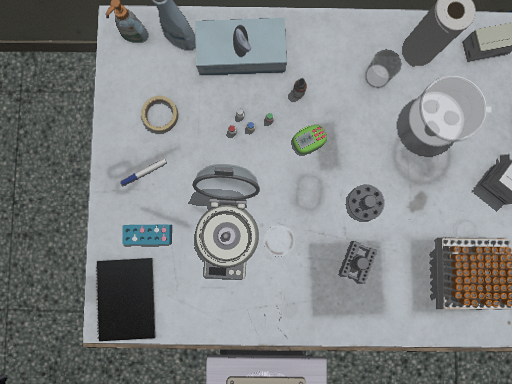

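View pics/scene0.png

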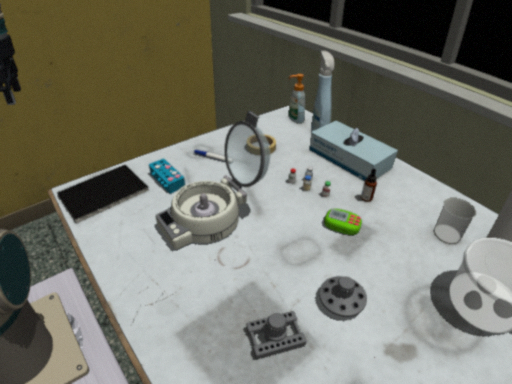

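Top view: the round rotor is at (365,203), the strip rotor at (357,262), and the centrifuge spindle at (227,236). The lid is open at the top, with the console toward the robot.

```bash
cat > h.py <<'E'
import numpy as np,cv2
from scipy.spatial.transform import Rotation as R
def cloud(p,d,c):
    h,w=d.shape;u,v=np.meshgrid(np.arange(w),np.arange(h))
    n=cv2.undistortPoints(np.stack([u,v],-1).reshape(-1,1,2).astype(float),c["camera_matrix"],c["dist"]).reshape(h,w,2)
    q=np.dstack([n*d[...,None],d])
    r=np.asarray(c["rotation"]);M=R.from_quat(r).as_matrix() if r.shape==(4,) else r
    P=q@M.T+c["eye"];P[d==0]=np.nan;return P
def circ(xy):
    A=np.c_[2*xy,np.ones(len(xy))];s=np.linalg.lstsq(A,(xy**2).sum(1),rcond=None)[0]
    return s[:2],np.sqrt(s[2]+s[:2]@s[:2])
E
python3 - <<'E'
from h import *
from cell import vision
for n in("top","scene"):
    z=np.load(n+"0.npz");P=cloud(z["p"],z["d"],vision.camera_params(n))
    if n=="top":
        r0=P[188,365]; print("rot px",P[203,365],"spindle",P[236,227]); ro=P[203,365,:2].copy(); so=P[236,227,:2].copy()
        print("bench z",np.nanmedian(P[300:320,200:300,2]))
    X=P.reshape(-1,3);X=X[~np.isnan(X).any(1)]
    def sel(o,r,a,b): 
        D=np.hypot(*(X[:,:2]-o).T);return X[(D<r)&(X[:,2]>a)&(X[:,2]<b)]
    for nm,o,r,a,b in(("disc",ro,.07,.024,.036),("knob",ro,.04,.055,.07),("rim",so,.09,.066,.078),("tip",so,.03,.07,.095),("tab",so+[.138,0],.04,.225,.265),("console",so+[-.1,0],.05,.015,.06)):
        q=sel(o,r,a,b)
        if len(q)<4: print(n,nm,len(q));continue
        e,(w,h),_=cv2.minAreaRect(q[:,:2].astype(np.float32))
        c2,rd=cv2.minEnclosingCircle(q[:,:2].astype(np.float32))if 0 else circ(q[:,:2])
        print(n,nm,len(q),"mean",q.mean(0).round(4),"rect",np.round(e,4),round(w,3),round(h,3),_,"z",np.percentile(q[:,2],[5,50,95]).round(4),"maxz pt",q[q[:,2].argmax()].round(4))
E
```

```text
rot px [ 0.55809377 -0.24917639  0.06056373] spindle [0.46908728 0.10294931 0.08450753]
bench z 0.00019804947266321982
top disc 581 mean [ 0.5628 -0.2602  0.028 ] rect [ 0.5622 -0.2635] 0.086 0.089 87.52115631103516 z [0.0244 0.0277 0.0328] maxz pt [ 0.5387 -0.2553  0.036 ]
top knob 132 mean [ 0.5634 -0.261   0.0611] rect [ 0.5637 -0.2615] 0.031 0.032 25.445384979248047 z [0.0574 0.0608 0.0651] maxz pt [ 0.5783 -0.2578  0.0676]
top rim 1145 mean [0.4762 0.1068 0.0711] rect [0.4753 0.1069] 0.164 0.153 1.1744242906570435 z [0.067  0.0711 0.0755] maxz pt [0.5475 0.0721 0.078 ]
top tip 52 mean [0.4702 0.1069 0.0816] rect [0.4702 0.1073] 0.018 0.018 0.8890252113342285 z [0.0762 0.0821 0.0873] maxz pt [0.4666 0.11   0.0891]
top tab 225 mean [0.607  0.1019 0.2418] rect [0.6102 0.104 ] 0.066 0.024 88.40618133544922 z [0.2259 0.2432 0.2558] maxz pt [0.6086 0.085  0.2576]
top console 522 mean [0.3809 0.103  0.0428] rect [0.3884 0.1055] 0.057 0.095 0.5785050988197327 z [0.0371 0.0429 0.0491] maxz pt [0.4101 0.1215 0.0582]
scene disc 819 mean [ 0.5571 -0.2674  0.0279] rect [ 0.5643 -0.2624] 0.087 0.088 70.18297576904297 z [0.0245 0.0278 0.0317] maxz pt [ 0.5549 -0.2746  0.036 ]
scene knob 219 mean [ 0.5633 -0.2634  0.0611] rect [ 0.5644 -0.2623] 0.032 0.032 48.416080474853516 z [0.0567 0.0616 0.0637] maxz pt [ 0.5695 -0.2523  0.0644]
scene rim 1031 mean [0.4751 0.0989 0.0715] rect [0.4769 0.1075] 0.161 0.151 30.520292282104492 z [0.0668 0.072  0.0751] maxz pt [0.5517 0.0709 0.0779]
scene tip 66 mean [0.47   0.1044 0.0793] rect [0.4706 0.1057] 0.017 0.017 28.5168514251709 z [0.071  0.0801 0.0862] maxz pt [0.4728 0.1062 0.087 ]
scene tab 209 mean [0.607  0.099  0.2401] rect [0.6098 0.1027] 0.062 0.02 88.91328430175781 z [0.2258 0.2392 0.2545] maxz pt [0.6102 0.1057 0.2558]
scene console 712 mean [0.3789 0.0942 0.04  ] rect [0.3832 0.1043] 0.097 0.044 89.78084564208984 z [0.0202 0.0422 0.054 ] maxz pt [0.3944 0.1101 0.06  ]
```

```bash
python3 -m jog '[60,0,0,0,-8.5, 60,0,0,0,-8.5, 60,-24,-53,0,0, 60,-24,-53,0,0, 60,-24,-53,0,0, 60,-24,-53,0,0, 60,-24,-53,0,0, 60,-24,-53,0,0]' 60; python3 -m jog '[60,-24,-53,0,0, 60,-24,-53,0,0, 60,-24,-53,0,0, 60,-24,-53,0,0, 60,-24,-53,0,0, 60,-24,-53,0,0, 60,-24,-53,0,0, 60,-24,-53,0,0]'
```

```text
time: 1.1
position: [0.3272, 0.2775, 0.231]
eef_rot: [0.0, 1.0, -0.0, 0.0]
ft_force: [0.8, 0.1, -0.1]
width: 0.699
grip_force: 0.0
time: 2.1
position: [0.5188, -0.1467, 0.2309]
eef_rot: [0.001, 1.0, 0.0, -0.0]
ft_force: [0.1, 0.9, 0.4]
width: 0.701
grip_force: 0.0
```

```bash
python3 -m jog '[60,-15,-38,0,0, 60,-15,-38,0,0, 60,-15,-39,0,0, 60,0,0,30,0, 60,0,0,30,0, 60,0,0,20,0, 60,0,0,0,0, 60,0,0,0,0]'
python3 - <<'E'
from h import *
from cell import bot,vision
c=vision.camera_params("wrist");p,d=vision.capture("wrist");cv2.imwrite("pics/w1.png",p[:,:,::-1])
P=cloud(p,d,c);X=P.reshape(-1,3);X=X[~np.isnan(X).any(1)]
print(bot.observe()["position"])
o=np.array([.564,-.262])
for a,b,r in((.055,.068,.03),(.024,.036,.06)):
    q=X[(X[:,2]>a)&(X[:,2]<b)&(np.hypot(*(X[:,:2]-o).T)<r)]
    if len(q)>5: print(len(q),q.mean(0),cv2.minAreaRect(q[:,:2].astype(np.float32)),np.median(q[:,2]))
E
```

```text
time: 3.1
position: [0.5638, -0.2601, 0.1519]
eef_rot: [0.001, 1.0, -0.0, 0.0]
ft_force: [-0.1, -0.9, 0.3]
width: 0.7
grip_force: 0.0
[ 0.56418127 -0.26031511  0.15250181]
1228 [ 0.56405234 -0.2619303   0.06136079] ((0.5654861330986023, -0.2619418799877167), (0.03409948945045471, 0.03400333970785141), 86.10978698730469) 0.061922798821041944
4512 [ 0.56051009 -0.26218538  0.02775195] ((0.564217746257782, -0.26206710934638977), (0.08911871165037155, 0.08861919492483139), 79.43549346923828) 0.027832720185552662
```

View pics/w1.png

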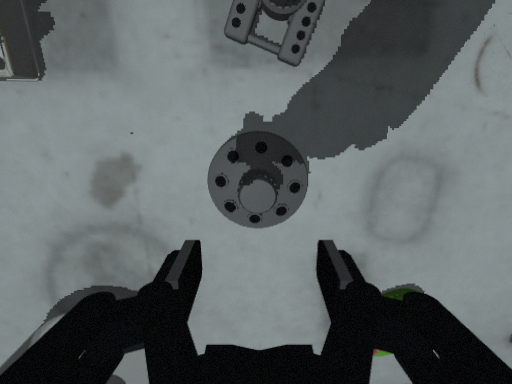

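The wrist view shows the round rotor at (258,180), with its knob at (258,195) centred between the fingers. I'll descend and grip.

```bash
python3 -m jog '[60,0,-2,35,0, 60,0,0,35,0, 60,0,0,28,0, 60,0,0,18,0, 60,0,0,0,0, 30,0,0,0,0, 25,0,0,0,0, 25,0,0,0,0]' 70; python3 -m jog '[20,0,0,0,0, 20,0,0,0,0, 20,0,0,0,0, 20,0,0,0,0, 20,0,0,-8,0, 20,0,0,-20,0, 20,0,0,-30,0, 20,0,0,-30,0]'
```

```text
time: 4.15
position: [0.565, -0.2627, 0.0374]
eef_rot: [0.001, 1.0, -0.001, 0.002]
ft_force: [-0.7, 0.8, 6.9]
width: 0.372
grip_force: 70.1
time: 5.15
position: [0.5626, -0.2615, 0.1235]
eef_rot: [0.001, 1.0, 0.0, -0.001]
ft_force: [0.6, -0.2, -2.2]
width: 0.375
grip_force: 69.6
```

```bash
python3 -m jog '[20,0,0,-20,0, 20,18,46,-5,0, 20,18,46,-5,0, 20,18,46,-5,0, 20,18,46,-5,0, 20,20,47,0,0, 20,0,0,0,0, 20,0,0,0,0]'
cat > sp.py <<'E'
from h import *
from cell import bot,vision
import sys
c=vision.camera_params("wrist");p,d=vision.capture("wrist");cv2.imwrite(f"pics/{sys.argv[1]}.png",p[:,:,::-1])
P=cloud(p,d,c);X=P.reshape(-1,3);X=X[~np.isnan(X).any(1)]
s=bot.observe();print(s["position"],s["ft_force"],s["width"])
o=np.array([.4704,.1065])
for a,b,r in((.081,.09,.02),(.06,.09,.02),(.069,.075,.09)):
    q=X[(X[:,2]>a)&(X[:,2]<b)&(np.hypot(*(X[:,:2]-o).T)<r)]
    if len(q)>5: print(len(q),q.mean(0),cv2.minAreaRect(q[:,:2].astype(np.float32)),np.percentile(q[:,2],[50,95]))
E
python3 sp.py w2
```

```text
time: 6.15
position: [0.4718, -0.031, 0.1634]
eef_rot: [0.0, 1.0, -0.0, 0.0]
ft_force: [-0.0, -0.7, -2.6]
width: 0.376
grip_force: 70.2
[ 0.47218678 -0.03141887  0.16344824] [-0.10639555 -0.99855125 -2.15794314] 0.37559665896776673
273 [0.47109987 0.10644376 0.08387289] ((0.4712561368942261, 0.10687953978776932), (0.014317529276013374, 0.01436269748955965), 57.70036315917969) [0.08414927 0.08605047]
781 [0.46950561 0.10374545 0.07659368] ((0.4714759588241577, 0.1056617721915245), (0.01727220043540001, 0.021431811153888702), 58.91105651855469) [0.07863803 0.0855473 ]
8333 [0.47033275 0.10199642 0.07150495] ((0.4792906641960144, 0.10448824614286423), (0.16358289122581482, 0.1397361308336258), 14.702153205871582) [0.07153204 0.07340475]
```

View pics/w2.png

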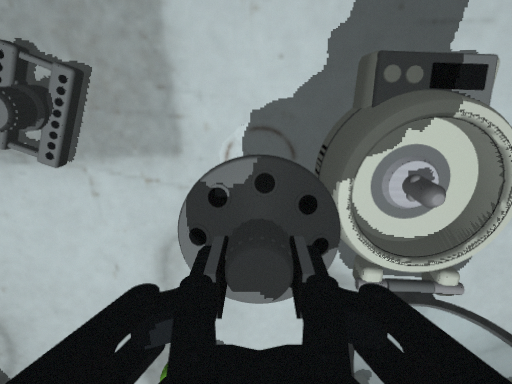

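The rotor hangs level in the grip, and the spindle tip at (425,190) measures (0.471, 0.1067).

```bash
python3 -m jog '[20,0.5,46,0,0, 20,0.5,46,0,0, 20,0,46,0,0, 20,0,0,0,0, 20,0,0,15,0, 20,0,0,15,0, 20,0,0,0,0, 20,0,0,0,0]'
python3 - <<'E'
from cell import vision
import cv2
p,d=vision.capture("scene");cv2.imwrite("pics/s2.png",cv2.resize(p[90:260,120:320,::-1],None,fx=3,fy=3))
E
```

```text
time: 7.2
position: [0.4707, 0.1065, 0.133]
eef_rot: [0.001, 1.0, -0.0, -0.0]
ft_force: [-0.0, 0.6, -1.4]
width: 0.376
grip_force: 70.7
```

View pics/s2.png

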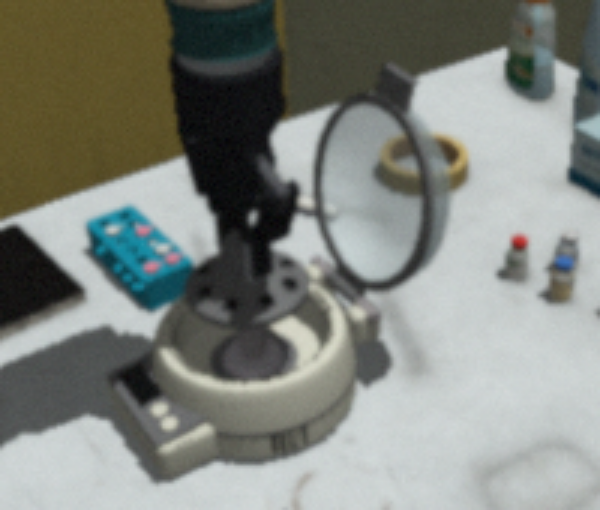

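The rotor (crop 245,285) is held level over the spindle and clear of the lid. Next I lower it to just above the balls.

```bash
python3 -m jog '[20,0,0,5,0, 20,0,0,5,0, 20,0,0,5,0, 20,0,0,4,0, 20,0,0,4,0, 20,0,0,4,0, 20,0,0,4,0, 20,0,0,0,0]'
```

```text
time: 8.25
position: [0.4709, 0.1075, 0.102]
eef_rot: [0.0, 1.0, 0.0, -0.0]
ft_force: [1.9, 1.9, -4.2]
width: 0.375
grip_force: 70.8
```

```bash
python3 -m jog '[20,0,0,2,0, 20,0,0,2,0, 20,0,0,2,0, 20,0,0,0,0, 20,0,0,1,0, 20,0,0,1,0, 20,0,0,1,0, 20,0,0,0,0]'
```

```text
time: 9.25
position: [0.4717, 0.1075, 0.0946]
eef_rot: [0.0, 1.0, 0.0, 0.001]
ft_force: [-1.2, 4.3, 7.5]
width: 0.375
grip_force: 71.9
```

```bash
python3 -m jog '[20,0,0.5,1,0, 20,0,0,1,0, 20,0,0,1,0, 20,0,0,1,0, 20,0,0,1,0, 20,0,0,1,0, 20,0,0,1,0, 20,0,0,0,0]'
```

```text
time: 10.25
position: [0.4705, 0.1077, 0.0855]
eef_rot: [0.001, 1.0, 0.0, -0.0]
ft_force: [2.8, 2.5, -7.7]
width: 0.374
grip_force: 70.4
```

Past the balls; the last few millimetres remain.

```bash
python3 -m jog '[20,0,0,1,0, 20,0,0,1,0, 20,0,0,1,0, 20,0,0,1,0, 20,0,0,1,0, 20,0,0,0,0, 20,0,0,0,0, 20,0,0,0,0]'
```

```text
time: 11.25
position: [0.4707, 0.1077, 0.0824]
eef_rot: [0.0, 1.0, 0.0, -0.0]
ft_force: [-3.2, 2.2, 5.7]
width: 0.373
grip_force: 71.7
```

```bash
python3 -m jog '[60,0,0,0,0, 60,0,0,0,0, 60,0,0,0,0, 60,0,0,-20,0, 60,0,0,-40,0, 60,0,0,-40,0, 60,0,0,-40,0, 60,0,0,-40,0]'
python3 - <<'E'
from h import *
from cell import vision
for n in("wrist","scene"):
    c=vision.camera_params(n);p,d=vision.capture(n);P=cloud(p,d,c);X=P.reshape(-1,3);X=X[~np.isnan(X).any(1)]
    q=X[(np.hypot(*(X[:,:2]-[.471,.1067]).T)<.022)&(X[:,2]>.098)&(X[:,2]<.13)]
    print(n,len(q),q[:,:2].mean(0),np.percentile(q[:,2],[5,50,95]))
    q=X[(np.hypot(*(X[:,:2]-[.61,.105]).T)<.04)&(X[:,2]>.225)&(X[:,2]<.27)]
    if len(q): print("tab",len(q),q.min(0),q.max(0))
cv2.imwrite("pics/s3.png",cv2.resize(p[70:260,120:320,::-1],None,fx=3,fy=3))
E
```

```text
time: 12.25
position: [0.4707, 0.1074, 0.2625]
eef_rot: [0.001, 1.0, -0.0, 0.0]
ft_force: [0.6, -0.3, 0.1]
width: 0.704
grip_force: 0.0
wrist 819 [0.47029735 0.10711127] [0.10140634 0.10683442 0.10819862]
scene 139 [0.4695991  0.10341011] [0.09991269 0.10694249 0.10924356]
tab 211 [0.59838159 0.06689497 0.22501785] [0.6192886  0.1353967  0.25582445]
```

View pics/s3.png

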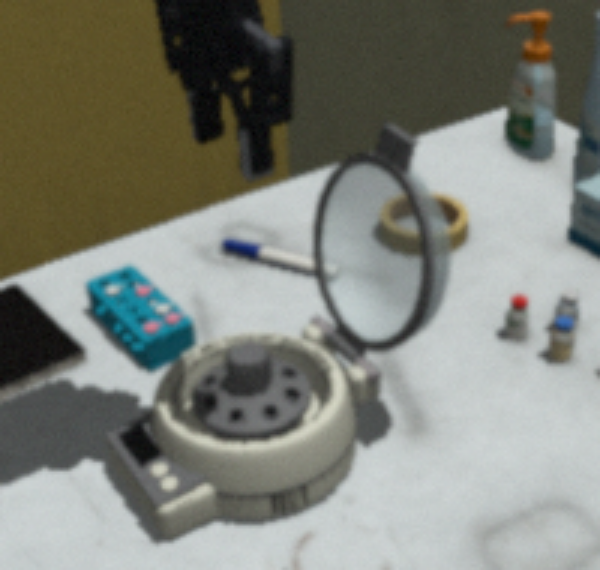

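The rotor sits home, with its knob top at 0.107 m. The tab stands at crop (397,145). Next I take the closed fingers over and behind it.

```bash
python3 -m jog '[0,0,-3,-50,0, 0,-45,0,0,0, 0,-45,0,0,0, 0,-45,0,0,0, 0,-46,0,0,0, 0,0,0,0,0, 0,0,0,30,0, 0,0,0,0,0]' 40; python3 -m jog '[0,0,0,20,0, 0,0,0,20,0, 0,0,0,0,0, 0,8,0,0,0, 0,8,0,0,0, 0,8,0,0,0, 0,8,0,0,0, 0,0,0,0,0]'
```

```text
time: 13.35
position: [0.649, 0.1043, 0.2779]
eef_rot: [0.001, 1.0, -0.0, -0.004]
ft_force: [-0.4, -0.6, 0.6]
width: -0.003
grip_force: 0.0
time: 14.35
position: [0.6193, 0.1046, 0.2417]
eef_rot: [0.0, 1.0, 0.0, 0.0]
ft_force: [0.0, -0.0, -0.1]
width: 0.001
grip_force: 0.2
```

```bash
python3 -m jog '[0,13,0,0,0, 0,13,0,0,0, 0,13,0,0,0, 0,13,0,0,0, 0,13,0,0,0, 0,13,0,0,0, 0,13,0,0,0, 0,0,0,0,0]'
python3 - <<'E'
from cell import vision
import cv2
p,d=vision.capture("scene");cv2.imwrite("pics/s4.png",cv2.resize(p[70:260,120:320,::-1],None,fx=3,fy=3))
E
```

```text
time: 15.35
position: [0.5278, 0.1046, 0.2414]
eef_rot: [0.0, 1.0, -0.0, -0.0]
ft_force: [-0.2, -0.7, -0.6]
width: -0.002
grip_force: 0.0
```

View pics/s4.png

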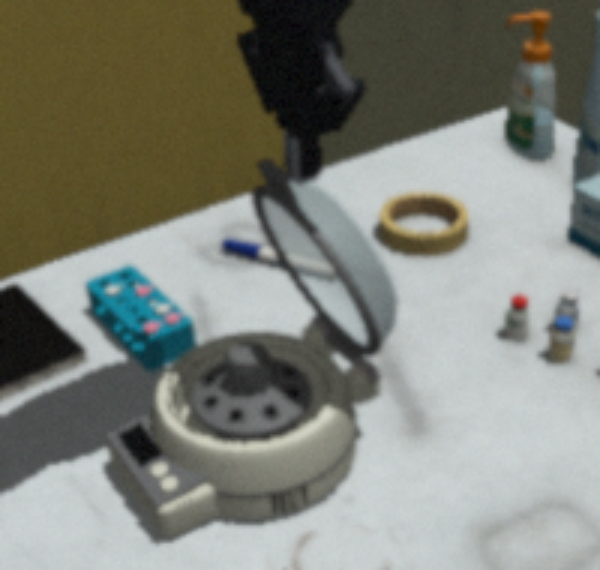

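The lid has tipped forward, with its tab at crop (270,180) ahead of the fingers, and looks about to sink shut. I'll push a little further, then raise and wait.

```bash
python3 -m jog '[0,13,0,0,0, 0,13,0,0,0, 0,13,0,0,0, 0,0,0,0,0, 0,0,0,-30,0, 0,0,0,-30,0, 0,0,0,0,0, 0,0,0,0,0]';  python3 -m jog '[0,0,0,0,0, 0,0,0,0,0, 0,0,0,0,0, 0,0,0,0,0, 0,0,0,0,0, 0,0,0,0,0, 0,0,0,0,0, 0,0,0,0,0]'; python3 -m jog '[0,0,0,0,0, 0,0,0,0,0, 0,0,0,0,0, 0,0,0,0,0, 0,0,0,0,0, 0,0,0,0,0, 0,0,0,0,0, 0,0,0,0,0]'
python3 - <<'E'
from cell import vision
from h import *
p,d=vision.capture("scene");cv2.imwrite("pics/s5.png",cv2.resize(p[70:260,120:320,::-1],None,fx=3,fy=3))
P=cloud(p,d,vision.camera_params("scene"));X=P.reshape(-1,3)
q=X[(np.abs(X[:,0]-.382)<.01)&(np.abs(X[:,1]-.106)<.015)];print(np.nanpercentile(q[:,2],[10,50,95]))
E
```

```text
time: 16.4
position: [0.4897, 0.1046, 0.3006]
eef_rot: [0.001, 1.0, -0.0, -0.0]
ft_force: [0.3, 0.6, -0.5]
width: -0.001
grip_force: 0.0
time: 17.4
position: [0.4899, 0.1046, 0.3013]
eef_rot: [0.001, 1.0, -0.0, 0.0]
ft_force: [0.2, 0.8, 0.4]
width: -0.0
grip_force: 0.0
time: 18.4
position: [0.4899, 0.1047, 0.3013]
eef_rot: [0.001, 1.0, 0.0, -0.0]
ft_force: [0.1, 0.4, 0.9]
width: 0.004
grip_force: 0.0
[0.04357363 0.07746925 0.08299744]
```

View pics/s5.png

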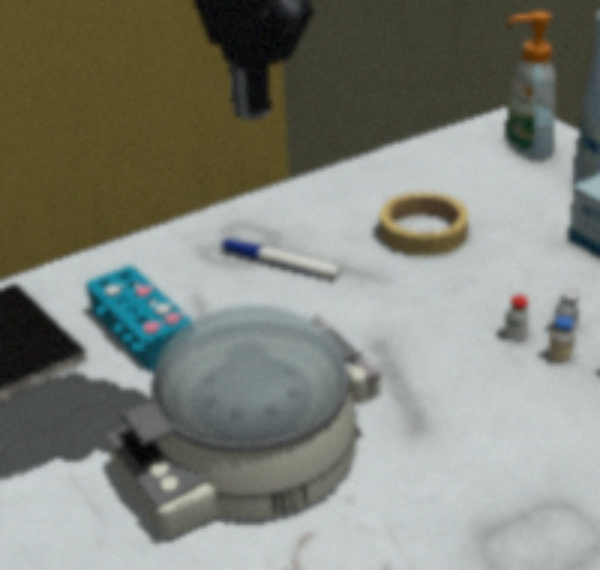

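The lid is down over the rotor, with the tab at crop (148,422). I'll let it settle one more second and measure the tab again before handing in.

```bash
python3 -m jog '[0,0,0,0,0, 0,0,0,0,0, 0,0,0,0,0, 0,0,0,0,0, 0,0,0,0,0, 0,0,0,0,0, 0,0,0,0,0, 0,0,0,0,0]' | head -1
python3 - <<'E'
from cell import vision
from h import *
for n in("scene","top"):
    p,d=vision.capture(n)
    P=cloud(p,d,vision.camera_params(n));X=P.reshape(-1,3)
    for x in(.382,.396):
        q=X[(np.abs(X[:,0]-x)<.007)&(np.abs(X[:,1]-.106)<.015)&(X[:,2]>.06)&(X[:,2]<.1)];print(n,x,len(q),np.nanpercentile(q[:,2],[10,50,95]) if len(q) else '')
E
```

```text
time: 19.45
scene 0.382 61 [0.07819651 0.08059054 0.08235096]
scene 0.396 106 [0.0665311  0.0816956  0.09586409]
top 0.382 3 [0.0792581  0.07945842 0.07953522]
top 0.396 9 [0.07698979 0.08056555 0.09532387]
```

When shut, the tab top should be at about 79.8 mm (its centre sits 4.8 mm above the hinge plane). It measures 80 mm, so the lid is fully shut.

```bash
python3 -c "
from cell import bot
print(bot.finish_job())"
```

```text
the job is handed in; nothing more can be done
None
```

The round rotor is pushed fully home on the spindle, the lid is shut over it, the arm never touched the strip rotor, rack or timer, and the job was handed in at about 19.6 s.

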